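# Mount the price-sign holder on its ball stud and latch it

## Robot

A 7-joint arm with a two-finger parallel gripper is mounted at the origin on the work surface. World frame = base frame: x ahead of the robot, y to its left, z up, the work surface at z = 0. Lengths are in m, angles in rad, forces in N, time in s.
With the tool pointing down it reaches from about 0.425 to 0.8 m from the base axis. Payload 8.3 kg.
Tool frame: the origin (TCP) lies midway between the tips of the shut fingers; the grasp point (between the pads) lies 19 mm behind it; z points along the fingers, y is the direction in which the jaws open and shut (so a half turn about z gives the same grasp; the last joint's range is limited). The gripper opens to 85 mm and grips with 20 to 120 N. Pads are 22 mm wide; open, the fingers measure 114 mm over their backs; the gripper's body (76 mm by 85 mm) begins 54 mm behind the grasp point. The pads swing forward as they close: fully open they stand 13 mm farther back than shut.
Start: joints at [1.276, 0.383, 0.016, 1.37, -0.006, 1.388, -0.046], TCP at [0.144, -0.608, 0.207] pointing down, gripper open.
Joint ranges: [-2.95, 2.95], [-0.25, 2.06], [-1.52, 1.56], [0.18, 2.33], [-1.44, 4.58], [0.02, 2.06], [-3.01, 3.01]. Speed limits (rad/s): [2.39, 2.39, 3.01, 3.01, 3.14, 3.14, 3.14].

## Interface

Orientations are given as a unit quaternion [w, x, y, z].
In Python, from cell import get_state, camera, close_job gives the robot as it stands. The module is installed in compiled form; this text tells all that it offers.
- The arm moves only by the tool move_arm, never from a script. Its arguments are lists of equal length, an entry for each row: "linear": the shift along the world's x, y, z in mm, a list of three; "twist": the turn, a rotation vector about the world's x, y, z in rad, a list of three; "claw": the closure, from -1 (fully open) to 1 (shut). In form: {"linear": [[tx, ty, tz], ...], "twist": [[ax, ay, az], ...], "claw": [claw, ...]}. A call has exactly 5 rows; each row is the pose to reach, as a shift and turn from the pose commanded when the call began; what a row does not reach only later rows make up. A row lasts 1/8 s, in which the tool goes at most 62.5 mm and 10.7 degrees, less where a joint would pass 70% of its speed; a pose out of reach is approached as far as the arm can. A call with a gripper value outside its range is refused whole. The fingers move at their own pace and stop on an object; "force" is the grip in N (left out, the last holds). Time passes only in rows, so rows that repeat a pose let the fingers close, or fill a call up. It gives the time, the measured TCP pose, the force and the opening at its end, in the units of the state.
- get_state(): the state, without advancing time (a new reading comes with each control period).
- camera(name): name is "scene" or "top" or "wrist"; returns a dict with "pixels" (400x640x3 uint8, red, green, blue), "intrinsics" (3x3 intrinsics, pixels), "rvec" (rotation vector, rad) and "tvec" (3), from world to camera coordinates, as OpenCV has them. Camera axes: x right, y down, z forward; pixel columns grow to the right and rows downward; lengths in m; the calibration is good to about 2 mm. A picture is of the moment at which its call begins. There is no depth.
- close_job(): hands the job in, once; it reports no verdict.
The state is a dict: "time_s": time; "q": joint angles; "qvel": joint speeds; "joint_torque": joint torques, N m; "ee_pos": TCP position; "ee_rot": TCP orientation; "contact_force": force on the tool from outside, world axes, zero at the start; "torque": the same for the moment, N m; "opening": opening from 0.0 (shut) to 1.0 (fully open).
Only numpy, scipy, OpenCV 4.12 (cv2) and the standard library are available. Lean on these libraries where they do the work, as an engineer would, in place of code of your own. Each camera call takes 0.05 s, during which the arm holds its last target. There are 200 camera calls.

## Task

Lower the price-sign holder's hollow foot over the steel ball on the stand until it sits fully home and level on the ball's round seat, then press its red latch lever all the way down and leave it locked there. The ball stud may be clamped anywhere along the slot of its plate, so find it by feel: handle it gently and never bear on the ball or seat with more than 30 N. Leave the other things on the counter where they are.

Things in the scene. Friction and masses are not known exactly. Their poses are not given: they have to be found in the camera images.
- foot (a point): sign holder (loose, about 0.3 kg, starts upright): black round foot 68 mm across, 41 mm tall, a red lever on top, a small wooden sign with slate faces standing on it. This point: centre of its flat underside, z up. A round bore 34 mm across, 36.5 mm deep opens downward here. The sign stands towards +x, the lever points to -x. Which way the holder faces on the stand is free
- sign (a point): where to grip the holder: inside its sign, a vertical board 12 mm thick in y, from x = 6 to 56 mm and z = 41 to 105 mm of the foot's frame. This point is at x = 26, y = 0, z = 78 mm of the foot's frame (same axes), 27 mm below the board's top
- lever (a joint): red latch lever, 40 mm long, 15 wide, 6 thick, hinged along y at x = 0, z = 46 mm of the foot's frame: 0 = raised 37 degrees (tip at x = -32, z = 70 mm), 0.65 rad = flat, locked. Turns stiffly (0.08 N m, about 4 N straight down at x = -22 mm) and stays where left. Down, it drives a pin under the ball: it cannot close with the ball part-way in and, if pressed first, bars the ball
- lever_pad (a point): on the lever's upper face, midway across, 30 mm from its hinge; z is the face's normal. At joint 0.65 it lies at x = -30, z = 49 mm of the foot's frame
- stand: fixed stand: wooden block 150 x 110 x 24 mm under a slotted steel plate 140 x 90 x 6 mm; origin at the centre of the block's underside, x along the slot, z up. It carries the ball stud: black round seat 76 mm across, flat top at z = 38 mm, and a steel ball 30 mm across, centre at z = 58 mm, on a neck 14 mm across. Fully home, the foot's underside rests on the seat
- slot (a point): slot centre, on the plate's top (z = 30 mm of the stand, same axes). The ball stud is clamped rigidly, its axis at y = 0 and anywhere from x = -20 to +20 mm (not measured). Round the ball the bore has 2 mm play, above it 1.5 mm. Lowered off-centre, the bore's edge meets the ball 20 to 35 mm too high and is nudged sideways, towards where it would fit
- mustard_mid (a point): a bystander: small jar with a brass-coloured cap, 50 mm across, 85 mm tall; its centre
- block_mid (a point): a bystander: yellow cheese block 90 x 70 x 55 mm; its centre
- tomme_mid (a point): a bystander: small grey-brown round cheese 100 mm across, 40 mm tall; its centre
- reader_mid (a point): a bystander: black card reader 150 x 75 x 22 mm lying flat; its centre
- honey_mid (a point): a bystander: amber honey jar with a cream cap, 60 mm across, 76 mm tall; its centre
- spreader_grip (a point): a bystander: cheese spatula 200 mm long lying flat; the middle of its handle

How it is judged:
On the way, in this order (a step that is already met when the one before it is completed fails the run):
1. the holder's foot sits fully home and level on the ball's seat with its lever still raised (less than 0.3 rad) (z of foot in the frame of stand between 0.034 and 0.0415 m and horizontal distance between foot and slot below 0.025 m and angle between foot's own z axis and vertical below 0.07 rad and value of joint lever below 0.3 rad), for 0.2 s.
2. the lever is pressed fully down (more than 0.58 rad) with the foot home (z of foot in the frame of stand between 0.034 and 0.0415 m and horizontal distance between foot and slot below 0.025 m and angle between foot's own z axis and vertical below 0.07 rad and value of joint lever above 0.58 rad), for 0.2 s.
At the end, for the whole second after the job is handed in: The foot's underside is within about 3.5 mm of the seat's top, within 25 mm of the slot's centre sideways and level within 4 degrees (so the ball is inside it), the lever is down past 0.58 rad and at rest, and the holder is let go (all of step 2 and velocity of joint lever below 0.1 rad/s); the robot touches nothing.
It fails at once if the holder bears on the ball stud or stand with more than 30 N (contact force between holder and stand above 30 N).
It fails at once if a bystander is moved more than 20 mm (distance of any of mustard_mid, block_mid, tomme_mid, reader_mid, honey_mid, spreader_grip from where it was at the start of the episode above 0.02 m).
It also fails if it takes over 67 s, if anything falls off the work surface, if the arm or the gripper's body presses on something with over 40 N, if the wrist force passes 120 N, or if a joint passes its speed limit or range.

## Working session

There is one attempt and no reset: what is moved stays moved. The work goes in short steps, Python scripts to look and compute and a tool call to move; the robot and the scene stay as the last step left them, time stands still between calls to the robot, and variables do not carry over. Pictures are saved under pics/ and viewed, about 8 in all and at most 12, crops included, and the job is handed in when it is done.

Besides the shell and the picture viewer there is one more tool, called after "Emit:" as name(argument=value, ...) on one line, values as JSON. move_arm: Moves the arm, as the interface text tells. Its arguments: {"type":"object","properties":{"linear":{"type":"array"},"twist":{"type":"array"},"claw":{"type":"array"},"force":{"type":"number"}},"required":["linear","twist","claw"]}

```bash
mkdir -p pics; cat > h.py <<'E'
import numpy as np,cv2
from cell import get_state,camera
def cam(n,f=None):
    c=camera(n); 
    if f: cv2.imwrite('pics/'+f,c['pixels'][:,:,::-1])
    return c
def ray(c,u,v):
    R,_=cv2.Rodrigues(np.array(c['rvec'],float)); t=np.array(c['tvec'],float).reshape(3)
    d=R.T@np.linalg.inv(c['intrinsics'])@np.array([u,v,1.]); return -R.T@t,d
def onz(c,u,v,z):
    o,d=ray(c,u,v); return o+d*(z-o[2])/d[2]
def proj(c,p):
    return cv2.projectPoints(np.array(p,float).reshape(-1,1,3),np.array(c['rvec'],float),np.array(c['tvec'],float),np.array(c['intrinsics'],float),None)[0].reshape(-1,2)
E
python3 - <<'E'
from h import *
cam('top','t1.png');c=cam('scene','s1.png')
s=get_state();print(s)
E
```

```text
{'time_s': 0.1, 'q': array([ 1.27609758,  0.38418635,  0.01636864,  1.37102603, -0.00628826,
        1.38821371, -0.04653115]), 'qvel': array([-0.0002161 , -0.00217602, -0.00039055, -0.00109662, -0.00094731,
       -0.00131621, -0.00010953]), 'joint_torque': array([ 3.17976468e-03, -6.29134297e+01,  8.47422089e-01, -3.72755957e+01,
        1.67542335e-02,  1.05133784e-02, -1.08282306e-04]), 'ee_pos': array([ 0.14350291, -0.60779609,  0.20606918]), 'ee_rot': array([-8.83737022e-04,  9.93288447e-01,  1.15660127e-01, -1.21087123e-04]), 'contact_force': array([-0.28631287, -0.13266689,  0.44997461]), 'torque': array([ 0.03262924,  0.02977369, -0.00234443]), 'opening': 1.0026554106983594}
```

View pics/t1.png

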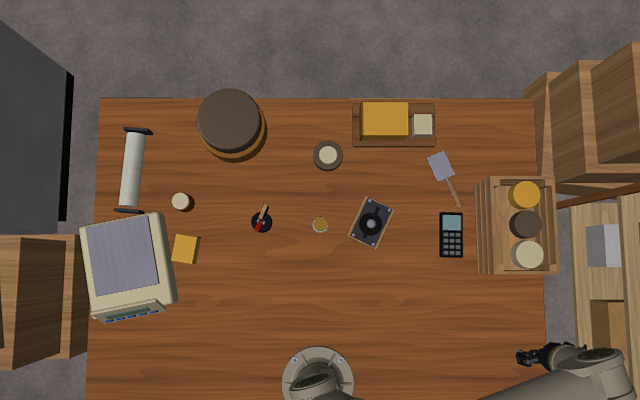

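View pics/s1.png

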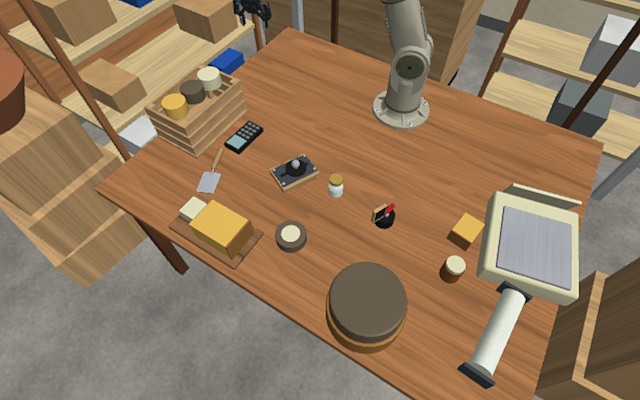

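The top view shows the holder at about (261,222), with the sign towards the upper right and the red lever towards the lower left. The stand is at about (371,222) and the mustard jar at (320,225), between them. I'll enlarge both for the measurements.

```bash
python3 - <<'E'
from h import *
c=cam('top');p=c['pixels']
a=cv2.resize(p[195:250,235:285],None,fx=8,fy=8,interpolation=cv2.INTER_CUBIC)
b=cv2.resize(p[195:250,345:395],None,fx=8,fy=8,interpolation=cv2.INTER_CUBIC)
cv2.imwrite('pics/t2.png',np.hstack([a,b])[:,:,::-1])
hsv=cv2.cvtColor(p,cv2.COLOR_RGB2HSV)
m=((hsv[...,0]<6)|(hsv[...,0]>172))&(hsv[...,1]>170)&(hsv[...,2]>90)
v,u=np.nonzero(m[195:250,235:285]);u=u+235;v=v+195
print('red',len(u),u.mean(),v.mean(),onz(c,u.mean(),v.mean(),.06))
for n,(u,v,z) in dict(foot=(261,222,.041),ball=(371,222,.06),must=(320,225,.085)).items(): print(n,onz(c,u,v,z))
print(ray(c,320,200), onz(c,321,225,0)-onz(c,320,225,0))
E
```

```text
red 46 257.9347826086956 225.8695652173913 [0.50230039 0.19196556 0.06      ]
foot [0.51617944 0.1841698  0.041     ]
ball [ 0.5141572  -0.17362835  0.06      ]
must [ 0.50307353 -0.0081719   0.085     ]
(array([0.39386592, 0.01049505, 1.72372841]), array([ 0.11477401, -0.01144729, -0.99332885])) [-6.20769111e-06 -3.34980182e-03  0.00000000e+00]
```

View pics/t2.png

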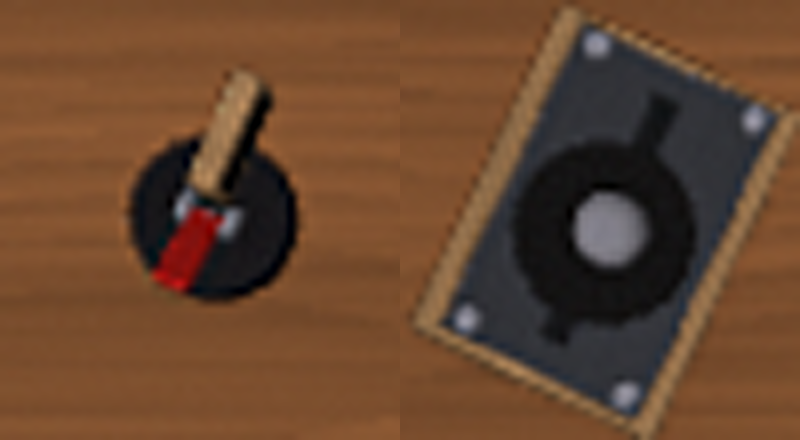

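```bash
python3 - <<'E'
from h import *
c=cam('top');p=c['pixels']
A=lambda x,y,z:onz(c,235+x/8-.5,195+y/8-.5,z)
B=lambda x,y,z:onz(c,345+(x-400)/8-.5,195+y/8-.5,z)
f=A(213,218,.041);print('foot',f)
n,fr=A(210,190,.105),A(243,76,.105);print('board top',n,fr,np.linalg.norm(fr-n),np.degrees(np.arctan2(*(fr-n)[[1,0]])))
r=A(172,280,.07);print('leverdir',r,np.degrees(np.arctan2(*(f-r)[[1,0]])),np.linalg.norm((f-r)[:2]))
d=(fr-n)/np.linalg.norm(fr-n);print('foot from board',n-.006*d, fr-.056*d)
b=[B(*q,.031) for q in((597,44),(753,120),(466,318),(625,393))]
print('slot c',np.mean(b,0)); e=(b[0]-b[2]+b[1]-b[3]);print('slot ang',np.degrees(np.arctan2(e[1],e[0])),np.linalg.norm(e)/2,np.linalg.norm(b[0]-b[1]))
print('seat',B(604,232,.038),'ball',B(610,229,.062))
q=get_state();print(q['ee_rot'])
# jaw y axis
R=cv2.Rodrigues
from scipy.spatial.transform import Rotation as Ro
w=q['ee_rot'];M=Ro.from_quat([*w[1:],w[0]]).as_matrix();print(M.round(3))
E
```

```text
foot [0.51699735 0.18377015 0.041     ]
board top [0.5233506  0.17847427 0.105     ] [0.5684358  0.16593763 0.105     ] 0.04679574748250111 -15.539419287314802
leverdir [0.49000839 0.19694296 0.07      ] -26.016151432811487 0.030032098687575122
foot from board [0.51756993 0.18008168 0.105     ] [0.5144828 0.1809401 0.105    ]
slot c [ 0.51700895 -0.17620427  0.031     ]
slot ang -25.99568508810894 0.125417173834986 0.0714764334897748
seat [ 0.51082617 -0.17271067  0.038     ] ball [ 0.51037062 -0.17254638  0.062     ]
[-6.24733696e-04  9.93288682e-01  1.15659844e-01 -6.32222665e-05]
[[ 0.973  0.23  -0.   ]
 [ 0.23  -0.973  0.001]
 [ 0.    -0.001 -1.   ]]
```

Emit:
move_arm(linear=[[46, 40, 0], [92, 80, 0], [138, 120, 0], [184, 160, 0], [230, 200, 0]], twist=[[0, 0, -0.116], [0, 0, -0.232], [0, 0, -0.348], [0, 0, -0.464], [0, 0, -0.58]], claw=[-1, -1, -1, -1, -1])

```text
time_s: 0.82
ee_pos: [0.3748, -0.4067, 0.207]
ee_rot: [0.0, 0.985, -0.175, 0.0]
contact_force: [0.4, -1.3, 0.9]
opening: 0.994
```

Emit:
move_arm(linear=[[17, 58, 0], [34, 116, 0], [50, 174, 0], [67, 232, 0], [84, 290, 0]], twist=[[0, 0, 0], [0, 0, 0], [0, 0, 0], [0, 0, 0], [0, 0, 0]], claw=[-1, -1, -1, -1, -1])

```text
time_s: 1.45
ee_pos: [0.4578, -0.1164, 0.2071]
ee_rot: [0.0, 0.985, -0.173, 0.0]
contact_force: [1.0, 0.3, 0.1]
opening: 0.996
```

Emit:
move_arm(linear=[[17, 58, 0], [34, 116, 0], [50, 174, 0], [67, 232, 0], [84, 290, 0]], twist=[[0, 0, 0], [0, 0, 0], [0, 0, 0], [0, 0, 0], [0, 0, 0]], claw=[-1, -1, -1, -1, -1])

```text
time_s: 2.08
ee_pos: [0.542, 0.1733, 0.207]
ee_rot: [0.0, 0.985, -0.174, 0.0]
contact_force: [0.3, -0.1, -0.4]
opening: 1.002
```

```bash
python3 - <<'E'
from h import *
s=get_state();print({k:s[k] for k in('time_s','q','ee_pos','ee_rot','contact_force')})
c=cam('wrist','w1.png');print(ray(c,320,200)); print(proj(c,[[.517,.183,.041],[.5413,.1735,.105]]))
E
```

```text
{'time_s': 2.075, 'q': array([ 0.07491648,  0.31129367, -0.55651324,  1.50910719,  0.16629436,
        1.36823167, -2.41319186]), 'ee_pos': array([0.54204033, 0.1732913 , 0.20701466]), 'ee_rot': array([ 5.21690308e-05,  9.84818519e-01, -1.73586946e-01,  2.31058555e-04]), 'contact_force': array([ 0.31936042, -0.10893368, -0.37840384])}
(array([0.61569521, 0.14689949, 0.37335699]), array([-0.29216715,  0.09823155, -0.9513532 ]))
[[317.39767496 197.76037112]
 [318.05880604 191.36184691]]
```

View pics/w1.png

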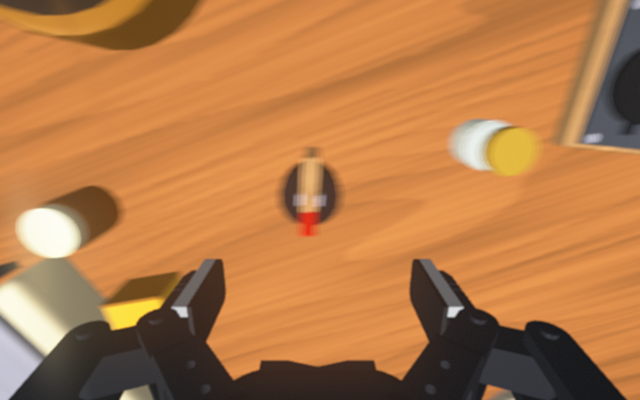

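The wrist view shows the holder at about (310,190), roughly aligned with the image's vertical, between the open jaws. I'll crop it to measure.

```bash
python3 - <<'E'
from h import *
p=cv2.imread('pics/w1.png')
cv2.imwrite('pics/w2.png',cv2.resize(p[140:245,260:360],None,fx=5,fy=5,interpolation=cv2.INTER_CUBIC))
E
```

```text
(no output)
```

View pics/w2.png

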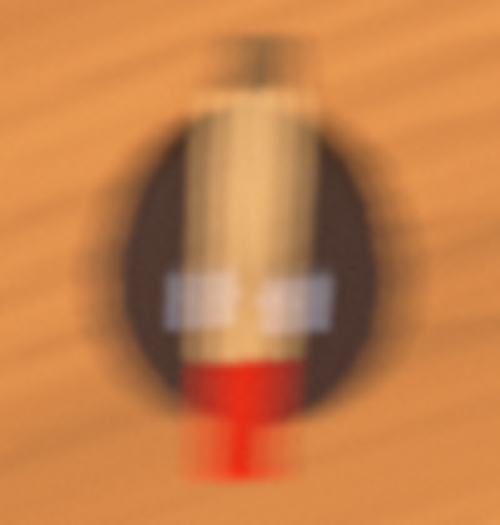

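Motion blur: the arm was still settling. I'll measure again with it at rest.

```bash
python3 - <<'E'
from h import *
cam('wrist');cam('wrist');c=cam('wrist','w3.png')
p=cv2.imread('pics/w3.png')
cv2.imwrite('pics/w4.png',cv2.resize(p[140:245,260:360],None,fx=5,fy=5,interpolation=cv2.INTER_CUBIC))
np.save('w3.npy',c,allow_pickle=True)
print(get_state()['ee_pos'],get_state()['qvel'].round(3))
E
```

```text
[0.54117531 0.17326258 0.20637517] [ 0.043 -0.024  0.039  0.018  0.006  0.001  0.009]
```

View pics/w4.png

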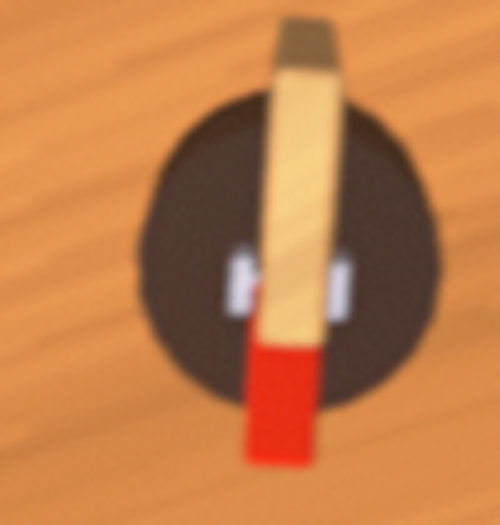

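Clean now: the board's top runs from (291,346) to (308,70) in the crop and the lever tip is at (280,464).

```bash
python3 - <<'E'
from h import *
c=np.load('w3.npy',allow_pickle=True).item()
A=lambda x,y,z:onz(c,260+x/5-.4,140+y/5-.4,z)
n,f=A(291,346,.105),A(308,70,.105)
l=A(280,464,.071)
yaw=np.degrees(np.arctan2(*(f-n)[[1,0]]));d=(f-n)/np.linalg.norm(f-n)
print(n,f,np.linalg.norm(f-n),yaw,'sign',(n+.020*d),(f-.03*d),'lev',np.degrees(np.arctan2(*(f-l)[[1,0]])),np.linalg.norm((f-l)[:2]))
print('foot rel',n-.006*d,'disc',A(288,252,.041))
E
```

```text
[0.52496682 0.18219801 0.105     ] [0.57023225 0.16304418 0.105     ] 0.049151076645141685 -22.93539342586968 sign [0.54338572 0.17440415 0.105     ] [0.5426039  0.17473497 0.105     ] lev -22.98128977640888 0.08696186678012283
foot rel [0.51944115 0.18453617 0.105     ] disc [0.52387072 0.18329804 0.041     ]
```

Emit:
move_arm(linear=[[2, 1, -35], [2, 1, -75], [2, 1, -115], [2, 1, -140], [2, 1, -147]], twist=[[0, 0, -0.05], [0, 0, -0.05], [0, 0, -0.05], [0, 0, -0.05], [0, 0, -0.05]], claw=[-1, -1, -1, -0.5, 0], force=60)

```text
time_s: 2.9
ee_pos: [0.5428, 0.1701, 0.0584]
ee_rot: [0.001, 0.98, -0.199, -0.001]
contact_force: [0.2, 0.0, 0.3]
opening: 0.608
```

Emit:
move_arm(linear=[[0, 0, 0], [0, 0, 0], [0, 0, 0], [0, 0, 0], [0, 0, 0]], twist=[[0, 0, 0], [0, 0, 0], [0, 0, 0], [0, 0, 0], [0, 0, 0]], claw=[0.5, 1, 1, 1, 1], force=60)

```text
time_s: 3.52
ee_pos: [0.545, 0.1732, 0.0614]
ee_rot: [-0.001, 0.98, -0.198, 0.001]
contact_force: [2.5, 0.8, 5.9]
opening: 0.124
```

Emit:
move_arm(linear=[[0, 0, 25], [0, 0, 50], [0, 0, 80], [0, 0, 110], [0, -30, 120]], twist=[[0, 0, 0], [0, 0, 0], [0, 0, 0], [0, 0, 0], [0, 0, 0]], claw=[1, 1, 1, 1, 1])

```text
time_s: 4.15
ee_pos: [0.5432, 0.1457, 0.1816]
ee_rot: [-0.001, 0.981, -0.195, 0.0]
contact_force: [0.6, -0.0, -2.9]
opening: 0.122
```

Emit:
move_arm(linear=[[-1, -50, 0], [-2, -100, 0], [-4, -150, 0], [-6, -200, 0], [-8, -240, 0]], twist=[[0, 0, 0], [0, 0, 0], [0, 0, 0], [0, 0, 0], [0, 0, 0]], claw=[1, 1, 1, 1, 1])

```text
time_s: 4.78
ee_pos: [0.5344, -0.0997, 0.1792]
ee_rot: [0.0, 0.98, -0.199, -0.001]
contact_force: [0.4, 0.1, -3.3]
opening: 0.124
```

Emit:
move_arm(linear=[[0, -25, 0], [0, -25, 0], [0, -25, 0], [0, -25, 0], [0, -25, 0]], twist=[[0, 0, 0], [0, 0, 0], [0, 0, 0], [0, 0, 0], [0, 0, 0]], claw=[1, 1, 1, 1, 1])

```text
time_s: 5.4
ee_pos: [0.5357, -0.1212, 0.18]
ee_rot: [-0.0, 0.98, -0.197, -0.0]
contact_force: [0.2, 0.4, -3.4]
opening: 0.123
```

```bash
python3 - <<'E'
from h import *
s=get_state();print({k:s[k] for k in('time_s','q','ee_pos','ee_rot','contact_force','opening')})
c=cam('scene');t=cam('top');np.save('sc.npy',[c,t],allow_pickle=True)
print(proj(c,[[.5105,-.1727,.058],[.52,-.11,.13]]),proj(t,[[.5105,-.1727,.058],[.52,-.11,.13]]))
a=cv2.resize(c['pixels'][115:200,255:355],None,fx=6,fy=6,interpolation=cv2.INTER_CUBIC)
cv2.imwrite('pics/s2.png',a[:,:,::-1])
E
```

```text
{'time_s': 5.4, 'q': array([ 0.49000039,  0.26095267, -0.3914488 ,  1.60915187,  0.10236434,
        1.29183547, -1.88505442]), 'ee_pos': array([ 0.53568608, -0.12124828,  0.17999361]), 'ee_rot': array([-9.94446873e-05,  9.80409862e-01, -1.96968250e-01, -1.20418387e-05]), 'contact_force': array([ 0.23094034,  0.43151438, -3.37506726]), 'opening': 0.12278074787156461}
[[295.40709792 163.50465156]
 [308.10832152 159.28256806]] [[370.66219125 223.17170485]
 [352.95970624 218.52451954]]
```

View pics/s2.png

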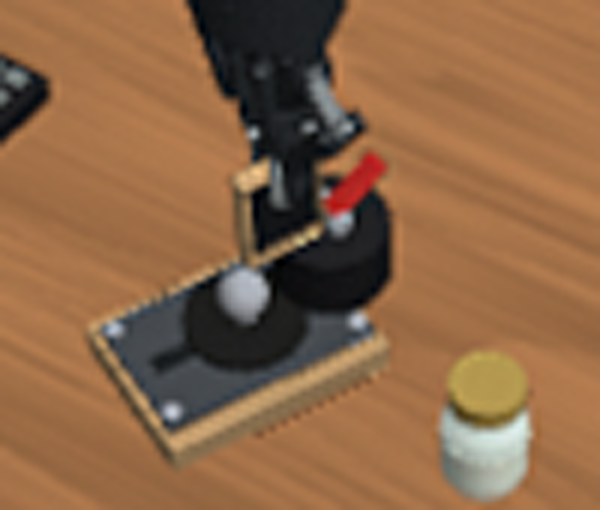

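The scene view puts the ball at (295.1,163.6), where I predicted it, with the holder upright in the grip. Next I check the held foot's outline against its predicted place.

```bash
python3 - <<'E'
from h import *
c,t=np.load('sc.npy',allow_pickle=True)
f=np.array([.5117,-.1112,.119]);a=np.linspace(0,6.28,200)
for z in(0,.041):
    P=proj(c,np.c_[f[0]+.034*np.cos(a),f[1]+.034*np.sin(a),0*a+f[2]+z]);print('pred',P.min(0),P.max(0))
g=c['pixels'].astype(int).sum(2)
# right edge and bottom edge of foot from dark mask
m=(g<150).astype(np.uint8)
for v in(152,154,156,158,160): r=m[v,302:330];print(v,302+np.nonzero(r)[0].max())
for u in(306,308,310,312,314): k=np.nonzero(m[155:175,u])[0];print(u,155+k.max())
th=np.radians(-22.7);print('lever tip pred',proj(c,[f+[-.032*np.cos(th),-.032*np.sin(th),.07]]),'seen',255+372/6,115+160/6)
E
```

```text
pred [299.09121051 151.94220538] [319.48198405 167.61242097]
pred [298.43227478 143.67625355] [319.38896264 159.52335159]
152 319
154 319
156 319
158 319
160 319
306 167
308 166
310 166
312 166
314 165
lever tip pred [[316.91660205 141.12210703]] seen 317.0 141.66666666666666
```

Emit:
move_arm(linear=[[0, -30, 0], [-1, -55, 0], [-1, -61, -10], [-1, -61, -25], [-1, -61, -36]], twist=[[0, 0, 0], [0, 0, 0], [0, 0, 0], [0, 0, 0], [0, 0, 0]], claw=[1, 1, 1, 1, 1])

```text
time_s: 6.12
ee_pos: [0.5343, -0.1816, 0.1424]
ee_rot: [-0.0, 0.98, -0.197, -0.001]
contact_force: [-0.1, 0.5, -3.9]
opening: 0.122
```

Emit:
move_arm(linear=[[0, 0, 0], [0, 0, -1], [0, 0, -3], [0, 0, -5], [0, 0, -7]], twist=[[0, 0, 0], [0, 0, 0], [0, 0, 0], [0, 0, 0], [0, 0, 0]], claw=[1, 1, 1, 1, 1])

```text
time_s: 6.75
ee_pos: [0.5347, -0.1833, 0.137]
ee_rot: [-0.0, 0.98, -0.198, 0.0]
contact_force: [0.1, -0.1, -3.2]
opening: 0.12
```

Emit:
move_arm(linear=[[0, 0, -1.5], [0, 0, -3], [0, 0, -4.5], [0, 0, -6], [0, 0, -6]], twist=[[0, 0, 0], [0, 0, 0], [0, 0, 0], [0, 0, 0], [0, 0, 0]], claw=[1, 1, 1, 1, 1])

```text
time_s: 7.38
ee_pos: [0.5345, -0.1832, 0.1308]
ee_rot: [-0.0, 0.98, -0.198, -0.0]
contact_force: [-0.6, 0.1, -3.8]
opening: 0.125
```

Emit:
move_arm(linear=[[0, 0, -1], [0, 0, -2], [0, 0, -3], [0, 0, -4], [0, 0, -4]], twist=[[0, 0, 0], [0, 0, 0], [0, 0, 0], [0, 0, 0], [0, 0, 0]], claw=[1, 1, 1, 1, 1])

```text
time_s: 8.0
ee_pos: [0.5346, -0.1833, 0.1269]
ee_rot: [-0.0, 0.98, -0.198, -0.0]
contact_force: [-0.1, -0.1, -3.8]
opening: 0.123
```

Emit:
move_arm(linear=[[0, 0, -1.5], [0, 0, -3], [0, 0, -4.5], [0, 0, -6], [0, 0, -6]], twist=[[0, 0, 0], [0, 0, 0], [0, 0, 0], [0, 0, 0], [0, 0, 0]], claw=[1, 1, 1, 1, 1])

```text
time_s: 8.62
ee_pos: [0.5349, -0.1834, 0.1211]
ee_rot: [0.0, 0.98, -0.198, 0.0]
contact_force: [1.7, -1.5, -3.0]
opening: 0.123
```

Emit:
move_arm(linear=[[0, 0, -1.5], [0, 0, -3], [0, 0, -4.5], [0, 0, -6], [0, 0, -6]], twist=[[0, 0, 0], [0, 0, 0], [0, 0, 0], [0, 0, 0], [0, 0, 0]], claw=[1, 1, 1, 1, 1])

```text
time_s: 9.25
ee_pos: [0.5348, -0.1834, 0.1149]
ee_rot: [0.0, 0.98, -0.198, 0.0]
contact_force: [3.2, -1.2, -2.5]
opening: 0.124
```

Lateral force up to about 3 N: the bore wall is touching the ball. I'll ease 1 mm that way and go on.

Emit:
move_arm(linear=[[1, -0.4, 0], [1, -0.4, -1.5], [1, -0.4, -3], [1, -0.4, -4.5], [1, -0.4, -6]], twist=[[0, 0, 0], [0, 0, 0], [0, 0, 0], [0, 0, 0], [0, 0, 0]], claw=[1, 1, 1, 1, 1])

```text
time_s: 9.88
ee_pos: [0.5354, -0.1836, 0.1087]
ee_rot: [-0.0, 0.98, -0.198, -0.0]
contact_force: [1.8, -0.2, -2.9]
opening: 0.126
```

Emit:
move_arm(linear=[[0, 0, -1.5], [0, 0, -3], [0, 0, -4], [0, 0, -5], [0, 0, -5]], twist=[[0, 0, 0], [0, 0, 0], [0, 0, 0], [0, 0, 0], [0, 0, 0]], claw=[1, 1, 1, 1, 1])

```text
time_s: 10.5
ee_pos: [0.5355, -0.1836, 0.1038]
ee_rot: [-0.0, 0.98, -0.198, -0.0]
contact_force: [1.3, -0.2, -3.8]
opening: 0.118
```

Emit:
move_arm(linear=[[0.5, 0, -0.7], [0.5, 0, -1.4], [0.5, 0, -2.1], [0.5, 0, -2.8], [0.5, 0, -2.8]], twist=[[0, 0, 0], [0, 0, 0], [0, 0, 0], [0, 0, 0], [0, 0, 0]], claw=[1, 1, 1, 1, 1])

```text
time_s: 11.12
ee_pos: [0.536, -0.1835, 0.101]
ee_rot: [-0.0, 0.98, -0.198, -0.0]
contact_force: [-0.3, 1.0, -3.1]
opening: 0.126
```

Emit:
move_arm(linear=[[0, 0, -0.5], [0, 0, -1], [0, 0, -1.5], [0, 0, -2], [0, 0, -2]], twist=[[0, 0, 0], [0, 0, 0], [0, 0, 0], [0, 0, 0], [0, 0, 0]], claw=[1, 1, 1, 1, 1])

```text
time_s: 11.75
ee_pos: [0.5362, -0.1836, 0.0994]
ee_rot: [-0.0, 0.98, -0.198, 0.0]
contact_force: [-0.5, 0.1, -0.4]
opening: 0.125
```

Emit:
move_arm(linear=[[0, 0, -0.3], [0, 0, -0.6], [0, 0, -0.9], [0, 0, -0.9], [0, 0, -0.9]], twist=[[0, 0, 0], [0, 0, 0], [0, 0, 0], [0, 0, 0], [0, 0, 0]], claw=[1, 1, 1, 1, 1])

```text
time_s: 12.38
ee_pos: [0.5366, -0.1837, 0.0994]
ee_rot: [0.0, 0.98, -0.198, 0.001]
contact_force: [-2.1, 1.6, 7.1]
opening: 0.122
```

It bears about 10 N at TCP z 0.0994, which matches the expected home height of 0.099. Releasing now, then lifting.

Emit:
move_arm(linear=[[0, 0, 1], [0, 0, 1], [0, 0, 1], [0, 0, 1], [0, 0, 1]], twist=[[0, 0, 0], [0, 0, 0], [0, 0, 0], [0, 0, 0], [0, 0, 0]], claw=[0.5, 0, -0.3, -0.3, -0.3])

```text
time_s: 13.0
ee_pos: [0.5361, -0.1837, 0.0992]
ee_rot: [-0.0, 0.98, -0.198, -0.0]
contact_force: [0.8, 0.1, 0.1]
opening: 0.646
```

Emit:
move_arm(linear=[[0, 0, 15], [0, 0, 35], [0, 0, 60], [0, 0, 80], [0, 0, 80]], twist=[[0, 0, 0], [0, 0, 0], [0, 0, 0], [0, 0, 0], [0, 0, 0]], claw=[-0.3, -0.3, -0.3, -0.3, -0.3])

```text
time_s: 13.62
ee_pos: [0.5375, -0.1839, 0.182]
ee_rot: [0.0, 0.98, -0.198, 0.002]
contact_force: [-0.4, 0.2, 0.4]
opening: 0.648
```

```bash
python3 - <<'E'
from h import *
s=get_state();print({k:s[k] for k in('time_s','ee_pos','ee_rot','contact_force','opening')})
cam('scene');c=cam('scene');w=cam('wrist')
a=cv2.resize(c['pixels'][115:200,255:340],None,fx=5,fy=5,interpolation=cv2.INTER_CUBIC)
b=cv2.resize(w['pixels'][120:290,230:400],(425,425),interpolation=cv2.INTER_CUBIC)
cv2.imwrite('pics/s3.png',np.hstack([a,b[:425]])[:,:,::-1]);np.save('sw.npy',[c,w],allow_pickle=True)
E
```

```text
{'time_s': 13.625, 'ee_pos': array([ 0.53748192, -0.18394584,  0.18203409]), 'ee_rot': array([ 3.11255186e-04,  9.80250468e-01, -1.97746320e-01,  2.30567742e-03]), 'contact_force': array([-0.36558197,  0.18155161,  0.39197023]), 'opening': 0.6476139802561549}
```

View pics/s3.png

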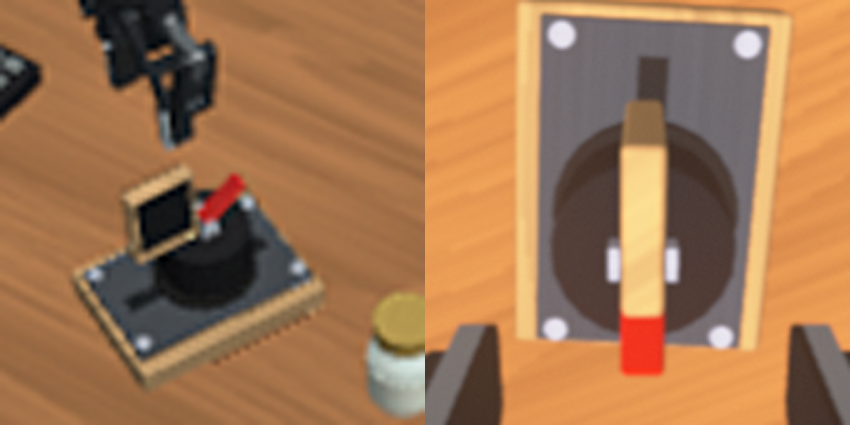

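The holder sits level on its seat with the lever still raised. I'll shut the fingers, move over the lever pad and press.

Emit:
move_arm(linear=[[-15, 6, 0], [-35, 14, 0], [-51, 21, 0], [-51, 21, -15], [-51, 21, -40]], twist=[[0, 0, 0], [0, 0, 0], [0, 0, 0], [0, 0, 0], [0, 0, 0]], claw=[1, 1, 1, 1, 1])

```text
time_s: 14.4
ee_pos: [0.4856, -0.163, 0.1383]
ee_rot: [0.0, 0.98, -0.198, 0.001]
contact_force: [0.3, 0.1, -0.5]
opening: -0.001
```

Emit:
move_arm(linear=[[0, 0, -8], [0, 0, -16], [0, 0, -24], [0, 0, -32], [0, 0, -40]], twist=[[0, 0, 0], [0, 0, 0], [0, 0, 0], [0, 0, 0], [0, 0, 0]], claw=[1, 1, 1, 1, 1])

```text
time_s: 15.02
ee_pos: [0.4853, -0.1627, 0.099]
ee_rot: [0.0, 0.98, -0.198, 0.0]
contact_force: [-0.1, -0.2, 0.4]
opening: -0.001
```

Emit:
move_arm(linear=[[0, 0, -2], [0, 0, -4], [0, 0, -6], [0, 0, -8], [0, 0, -8]], twist=[[0, 0, 0], [0, 0, 0], [0, 0, 0], [0, 0, 0], [0, 0, 0]], claw=[1, 1, 1, 1, 1])

```text
time_s: 15.65
ee_pos: [0.485, -0.1626, 0.0912]
ee_rot: [-0.0, 0.98, -0.198, -0.0]
contact_force: [-0.2, -0.4, -0.0]
opening: 0.003
```

```bash
python3 - <<'E'
from h import *
c=cam('scene')
a=cv2.resize(c['pixels'][115:200,255:340],None,fx=6,fy=6,interpolation=cv2.INTER_CUBIC)
cv2.imwrite('pics/s4.png',a[:,:,::-1])
E
```

```text
(no output)
```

View pics/s4.png

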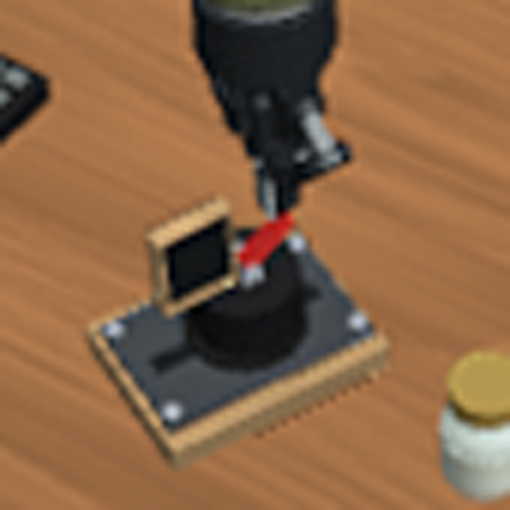

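```bash
python3 - <<'E'
from h import *
c=cam('scene');s=get_state();e=s['ee_pos'];print(e,s['contact_force'],s['opening'],s['torque'])
f=np.array([.5122,-.1737,.038]);t=np.radians(-22.7);d=np.array([np.cos(t),np.sin(t),0]);n=np.array([-d[1],d[0],0])
C=lambda q:((q+.4-[255,115])*6).round()
L=lambda x,y,z:f+d*x+n*y+[0,0,z]
print('tcp',C(proj(c,[e])),'tip up',C(proj(c,[L(-.032,0,.07)])),'tip flat',C(proj(c,[L(-.04,0,.047)])),'hinge',C(proj(c,[L(0,0,.046)])),'signtopnear/far',C(proj(c,[L(.006,0,.105),L(.056,0,.105)])))
p=c['pixels'];h=cv2.cvtColor(p,cv2.COLOR_RGB2HSV);m=((h[...,0]<8)|(h[...,0]>172))&(h[...,1]>170)&(h[...,2]>90)
v,u=np.nonzero(m[115:200,255:340]);u=u*6+3;v=v*6+3;print('red',len(u),u.min(),u.max(),v.min(),v.max(),u.mean(),v.mean())
c0,_=np.load('sw.npy',allow_pickle=True)
h=cv2.cvtColor(c0['pixels'],cv2.COLOR_RGB2HSV);m=((h[...,0]<8)|(h[...,0]>172))&(h[...,1]>170)&(h[...,2]>90)
v,u=np.nonzero(m[115:200,255:340]);u=u*6+3;v=v*6+3;print('red0',len(u),u.min(),u.max(),v.min(),v.max(),u.mean(),v.mean())
E
```

```text
[ 0.48516083 -0.16267684  0.09135601] [ 0.15680295 -1.12134826 -0.37516662] -0.005035708658384975 [-0.01344084  0.04549042  0.00273239]
tcp [[281. 235.]] tip up [[283. 214.]] tip flat [[297. 234.]] hinge [[239. 266.]] signtopnear/far [[223. 202.]
 [146. 241.]]
red 38 243 291 213 261 267.1578947368421 239.3684210526316
red0 40 243 291 213 261 267.6 238.2
```

The lever hasn't moved and no force shows, so I need to see where the fingertips are.

```bash
python3 - <<'E'
from h import *
c=cam('scene');w=cam('wrist')
a=cv2.resize(c['pixels'][130:170,275:315],(400,400),interpolation=cv2.INTER_CUBIC)
b=cv2.resize(w['pixels'][100:340,200:440],(400,400),interpolation=cv2.INTER_CUBIC)
s=get_state()
print('tcp in wrist crop',(proj(w,[s['ee_pos']])-[200,100])*400/240)
cv2.imwrite('pics/s5.png',np.hstack([a,b])[:,:,::-1])
E
```

```text
tcp in wrist crop [[197.16178397 234.59761622]]
```

View pics/s5.png

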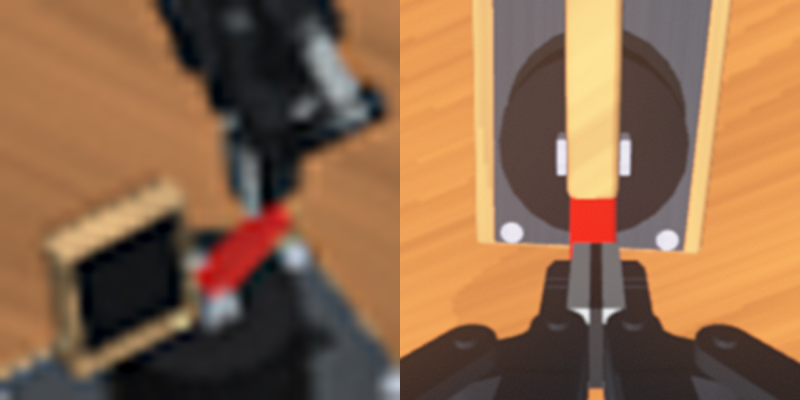

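Both views agree that the shut fingertips end just above the lever tip, at about z 0.106. So I'll keep going down slowly by force, shifted 7 mm outwards to keep the gripper body clear of the sign.

Emit:
move_arm(linear=[[-6.5, 2.7, 0], [-6.5, 2.7, -2], [-6.5, 2.7, -4], [-6.5, 2.7, -6], [-6.5, 2.7, -6]], twist=[[0, 0, 0], [0, 0, 0], [0, 0, 0], [0, 0, 0], [0, 0, 0]], claw=[1, 1, 1, 1, 1])

```text
time_s: 16.48
ee_pos: [0.4786, -0.1599, 0.0851]
ee_rot: [-0.0, 0.98, -0.198, -0.0]
contact_force: [0.8, -0.7, -0.4]
opening: -0.001
```

```bash
cat > red.py <<'E'
from h import *
c=cam('scene');s=get_state();print(s['time_s'],s['ee_pos'],s['contact_force'],s['torque'])
h=cv2.cvtColor(c['pixels'],cv2.COLOR_RGB2HSV);m=((h[...,0]<8)|(h[...,0]>172))&(h[...,1]>170)&(h[...,2]>90)
v,u=np.nonzero(m[115:200,255:340]);u=u*6+3;v=v*6+3;print('red',len(u),u.min(),u.max(),v.min(),v.max(),u.mean(),v.mean())
E
python3 red.py
```

```text
16.525 [ 0.47863038 -0.15993661  0.08515735] [-0.37175587  1.09150784 -0.31050714] [0.04750972 0.00592821 0.02786866]
red 35 243 291 219 261 265.2857142857143 241.28571428571428
```

Emit:
move_arm(linear=[[0, 0, -1], [0, 0, -2], [0, 0, -3], [0, 0, -4], [0, 0, -4]], twist=[[0, 0, 0], [0, 0, 0], [0, 0, 0], [0, 0, 0], [0, 0, 0]], claw=[1, 1, 1, 1, 1])

```text
time_s: 17.15
ee_pos: [0.4782, -0.1598, 0.0813]
ee_rot: [-0.0, 0.98, -0.198, -0.0]
contact_force: [-2.3, 1.9, 3.8]
opening: 0.003
```

```bash
python3 red.py; python3 - <<'E'
from h import *
c=cam('scene');w=cam('wrist')
a=cv2.resize(c['pixels'][130:170,275:315],(400,400),interpolation=cv2.INTER_CUBIC)
b=cv2.resize(w['pixels'][140:300,240:400],(400,400),interpolation=cv2.INTER_CUBIC)
s=get_state()
print('tcp in wrist crop',(proj(w,[s['ee_pos']])-[240,140])*2.5)
cv2.imwrite('pics/s6.png',np.hstack([a,b])[:,:,::-1])
E
```

```text
17.2 [ 0.47843408 -0.15979553  0.08132309] [-1.78356037  1.46492266  2.84848974] [0.23581173 0.49675712 0.02357173]
red 33 243 291 225 261 265.3636363636364 243.0
tcp in wrist crop [[195.80675922 251.67872434]]
```

View pics/s6.png

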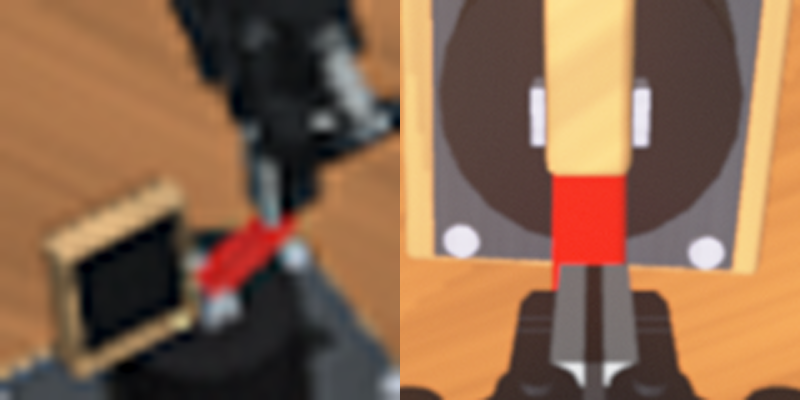

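Contact: about 3 N up and the lever has begun to turn. Continuing down.

Emit:
move_arm(linear=[[-0.5, 0.2, -1], [-1, 0.4, -2], [-1.5, 0.6, -3], [-2, 0.8, -4], [-2, 0.8, -5]], twist=[[0, 0, 0], [0, 0, 0], [0, 0, 0], [0, 0, 0], [0, 0, 0]], claw=[1, 1, 1, 1, 1])

```text
time_s: 17.92
ee_pos: [0.4766, -0.1592, 0.0762]
ee_rot: [-0.0, 0.98, -0.198, 0.0]
contact_force: [-1.4, 1.6, 3.6]
opening: -0.001
```

Emit:
move_arm(linear=[[0, 0, -1], [0, 0, -2], [0, 0, -3], [0, 0, -4], [0, 0, -4]], twist=[[0, 0, 0], [0, 0, 0], [0, 0, 0], [0, 0, 0], [0, 0, 0]], claw=[1, 1, 1, 1, 1])

```text
time_s: 18.55
ee_pos: [0.4767, -0.1592, 0.0721]
ee_rot: [-0.0, 0.98, -0.198, 0.0]
contact_force: [-0.5, 0.4, 1.5]
opening: -0.003
```

```bash
python3 red.py
```

```text
18.6 [ 0.47678204 -0.15925638  0.07220366] [-0.39788568 -0.4713813   0.70823918] [ 0.10922135  0.1084923  -0.01460228]
red 30 243 297 231 261 267.6 247.2
```

Emit:
move_arm(linear=[[0, 0, -1], [0, 0, -2], [0, 0, -3], [0, 0, -3], [0, 0, -3]], twist=[[0, 0, 0], [0, 0, 0], [0, 0, 0], [0, 0, 0], [0, 0, 0]], claw=[1, 1, 1, 1, 1])

```text
time_s: 19.23
ee_pos: [0.4768, -0.1593, 0.0692]
ee_rot: [-0.0, 0.98, -0.198, 0.0]
contact_force: [-0.7, 0.3, -0.6]
opening: -0.0
```

```bash
python3 red.py
```

```text
19.275 [ 0.47683204 -0.15926187  0.06925171] [-1.02559074  0.19751496 -0.14421198] [-0.03004948 -0.04165084  0.00289318]
red 33 249 303 231 261 269.90909090909093 247.36363636363637
```

The force fell away, so the finger may have slipped off the tip. I'll back off outwards, rise and measure the lever angle from the images.

Emit:
move_arm(linear=[[-10, 4, 1], [-18, 7, 3], [-18, 7, 20], [-10, 4, 50], [0, 0, 60]], twist=[[0, 0, 0], [0, 0, 0], [0, 0, 0], [0, 0, 0], [0, 0, 0]], claw=[1, 1, 1, 1, 1])

```text
time_s: 19.9
ee_pos: [0.4782, -0.1597, 0.1327]
ee_rot: [0.0, 0.98, -0.198, 0.002]
contact_force: [1.1, 0.1, 0.6]
opening: -0.002
```

```bash
cat > lev.py <<'E'
from h import *
for _ in range(4): cam('wrist')
f=np.array([.5122,-.1737,.038]);t=np.radians(-22.7);d=np.array([np.cos(t),np.sin(t),0]);n=np.array([-d[1],d[0],0])
L=lambda x,y,z:f+d*x+n*y+[0,0,z]
print(get_state()['ee_pos'],get_state()['time_s'])
for k in('wrist','scene'):
    c=cam(k);h=cv2.cvtColor(c['pixels'],cv2.COLOR_RGB2HSV);m=((h[...,0]<8)|(h[...,0]>172))&(h[...,1]>150)&(h[...,2]>80)
    N,lab,st,ce=cv2.connectedComponentsWithStats(m.astype(np.uint8))
    q=proj(c,[L(-.02,0,.055)])[0]
    i=min(range(1,N),key=lambda i:np.hypot(*(ce[i]-q))-(0 if st[i,4]>8 else -1e3))
    v,u=np.nonzero(lab==i);print(k,'red bbox',u.min(),u.max(),v.min(),v.max(),'mean',ce[i].round(2),st[i,4])
    for a in(0,.2,.4,.65):
        e=.65-a;P=[]
        for s in(0,.04):
            for y in(-.0075,.0075):
                for z in(-.003,.003): P.append(L(-s*np.cos(e)+z*np.sin(e),y,.046+s*np.sin(e)+z*np.cos(e)))
        P=proj(c,P);print(' ',a,'pred all',P.min(0).round(1),P.max(0).round(1),'tip top mid',P[[5,7]].mean(0).round(1))
    if k=='wrist': cv2.imwrite('pics/wl.png',c['pixels'][:,:,::-1]);print('board near top',proj(c,[L(.006,0,.105)]))
E
python3 lev.py
```

```text
[ 0.47662327 -0.15912537  0.12971713] 20.1
wrist red bbox 304 327 173 221 mean [315.54 196.5 ] 1098
  0 pred all [305.5 156.7] [329.9 217.8] tip top mid [317.7 215. ]
  0.2 pred all [306.  157.5] [329.4 219.1] tip top mid [317.7 218.3]
  0.4 pred all [306.1 158.4] [329. 219.] tip top mid [317.7 219. ]
  0.65 pred all [306.1 157.9] [328.9 216.5] tip top mid [317.7 216.5]
board near top [[317.52502536 169.09622034]]
scene red bbox 295 305 152 158 mean [300.09 155.18] 45
  0 pred all [292.8 148.7] [303.5 160.5] tip top mid [301.3 150. ]
  0.2 pred all [292.9 149.3] [304.5 160.6] tip top mid [302.6 150.7]
  0.4 pred all [293.  150.3] [305.1 160.7] tip top mid [303.5 151.7]
  0.65 pred all [293.2 152. ] [305.3 160.8] tip top mid [304.  153.3]
```

```bash
python3 - <<'E'
from h import *
c0,_=np.load('sw.npy',allow_pickle=True);c1=cam('scene')
for c in(c0,c1):
    p=c['pixels'].astype(float);r=np.clip(p[...,0]-1.6*np.maximum(p[...,1],p[...,2]),0,None)[143:166,288:312]
    v,u=np.mgrid[143:166,288:312];print((r*u).sum()/r.sum(),(r*v).sum()/r.sum(),(r.max(1)>40).nonzero()[0][[0,-1]]+143,(r.max(0)>40).nonzero()[0][[0,-1]]+288)
    C=np.cov(np.c_[u.ravel(),v.ravel()].T,aweights=r.ravel());w,V=np.linalg.eigh(C);print('axis deg',np.degrees(np.arctan2(V[1,1],V[0,1])))
f=np.array([.5122,-.1737,.038]);t=np.radians(-22.7);d=np.array([np.cos(t),np.sin(t),0])
for a in(0,.2,.4,.55,.65):
    e=.65-a;P=proj(c1,[f+d*(-s*np.cos(e)+.003*np.sin(e))+[0,0,.046+s*np.sin(e)+.003*np.cos(e)] for s in(.005,.04)]);q=P[1]-P[0]
    print(a,P.mean(0),np.degrees(np.arctan2(q[1],q[0])))
a=cv2.resize(c0['pixels'][135:170,275:315],(400,350),interpolation=cv2.INTER_CUBIC)
b=cv2.resize(c1['pixels'][135:170,275:315],(400,350),interpolation=cv2.INTER_CUBIC)
cv2.imwrite('pics/s7.png',np.hstack([a,b])[:,:,::-1])
E
```

```text
298.9755537941679 154.2087939593676 [150 158] [295 303]
axis deg 132.66047228285527
300.0416118293722 155.21614926066428 [152 158] [295 305]
axis deg 150.1851438923908
0 [298.10071448 153.81029985] -49.63166154029653
0.2 [298.84442432 154.13067993] -42.89891387779652
0.4 [299.40591485 154.63774945] -36.28030262324888
0.55 [299.69533344 155.12710206] -31.17402729016124
0.65 [299.82244222 155.49887571] -27.61204941293011
```

The images put the lever at roughly 0.5 rad, not clearly home. I'll press again 5 mm further in, where the fingertips fully overlap the lever.

Emit:
move_arm(linear=[[5, -2, -10], [5, -2, -25], [5, -2, -40], [5, -2, -46], [5, -2, -48]], twist=[[0, 0, 0], [0, 0, 0], [0, 0, 0], [0, 0, 0], [0, 0, 0]], claw=[1, 1, 1, 1, 1])

```text
time_s: 20.88
ee_pos: [0.4813, -0.161, 0.0806]
ee_rot: [-0.0, 0.98, -0.198, -0.0]
contact_force: [0.1, 0.7, 0.3]
opening: -0.002
```

Emit:
move_arm(linear=[[0, 0, -1], [0, 0, -2], [0, 0, -3], [0, 0, -4], [0, 0, -4]], twist=[[0, 0, 0], [0, 0, 0], [0, 0, 0], [0, 0, 0], [0, 0, 0]], claw=[1, 1, 1, 1, 1])

```text
time_s: 21.5
ee_pos: [0.4816, -0.1612, 0.0773]
ee_rot: [-0.0, 0.98, -0.198, 0.0]
contact_force: [0.3, 0.1, -0.0]
opening: 0.001
```

Emit:
move_arm(linear=[[0, 0, -0.7], [0, 0, -1.4], [0, 0, -2.1], [0, 0, -2.8], [0, 0, -2.8]], twist=[[0, 0, 0], [0, 0, 0], [0, 0, 0], [0, 0, 0], [0, 0, 0]], claw=[1, 1, 1, 1, 1])

```text
time_s: 22.12
ee_pos: [0.4816, -0.1612, 0.0744]
ee_rot: [-0.0, 0.98, -0.198, -0.0]
contact_force: [0.5, -0.1, -0.3]
opening: -0.0
```

Emit:
move_arm(linear=[[0, 0, -0.5], [0, 0, -1], [0, 0, -1.5], [0, 0, -2], [0, 0, -2]], twist=[[0, 0, 0], [0, 0, 0], [0, 0, 0], [0, 0, 0], [0, 0, 0]], claw=[1, 1, 1, 1, 1])

```text
time_s: 22.75
ee_pos: [0.4816, -0.1611, 0.0724]
ee_rot: [-0.0, 0.98, -0.198, -0.0]
contact_force: [-0.3, -0.2, 0.6]
opening: 0.0
```

Emit:
move_arm(linear=[[0, 0, -0.5], [0, 0, -1], [0, 0, -1.5], [0, 0, -2], [0, 0, -2]], twist=[[0, 0, 0], [0, 0, 0], [0, 0, 0], [0, 0, 0], [0, 0, 0]], claw=[1, 1, 1, 1, 1])

```text
time_s: 23.38
ee_pos: [0.4816, -0.1612, 0.0704]
ee_rot: [-0.0, 0.98, -0.198, -0.0]
contact_force: [0.2, -0.0, 0.2]
opening: 0.001
```

```bash
python3 red.py
```

```text
23.425 [ 0.48160786 -0.16110688  0.07044861] [0.06654409 0.577627   0.82822528] [ 0.01016241  0.02442232 -0.01417719]
red 32 249 303 231 261 269.8125 247.875
```

Emit:
move_arm(linear=[[0, 0, -0.5], [0, 0, -1], [0, 0, -1.5], [0, 0, -2], [0, 0, -2]], twist=[[0, 0, 0], [0, 0, 0], [0, 0, 0], [0, 0, 0], [0, 0, 0]], claw=[1, 1, 1, 1, 1])

```text
time_s: 24.05
ee_pos: [0.4816, -0.1611, 0.0685]
ee_rot: [-0.0, 0.98, -0.198, 0.0]
contact_force: [0.1, 0.3, 2.3]
opening: -0.0
```

```bash
python3 red.py
```

```text
24.1 [ 0.48156437 -0.16112802  0.06851839] [-1.15749512  0.59323173  2.64368076] [ 0.08754869  0.27444086 -0.04617046]
red 27 249 297 237 261 267.44444444444446 249.66666666666666
```

Lever contact again at 2.5 N. Going on in half-millimetre rows.

Emit:
move_arm(linear=[[0, 0, -0.5], [0, 0, -1], [0, 0, -1.5], [0, 0, -1.5], [0, 0, -1.5]], twist=[[0, 0, 0], [0, 0, 0], [0, 0, 0], [0, 0, 0], [0, 0, 0]], claw=[1, 1, 1, 1, 1])

```text
time_s: 24.72
ee_pos: [0.4817, -0.1612, 0.0669]
ee_rot: [-0.0, 0.98, -0.198, 0.0]
contact_force: [-0.8, -0.0, 1.2]
opening: 0.004
```

```bash
python3 red.py
```

```text
24.775 [ 0.48167209 -0.16118407  0.06688712] [-0.51687219 -0.39511179  0.66990944] [0.14829143 0.07024248 0.05432523]
red 27 249 303 237 261 268.55555555555554 249.44444444444446
```

Emit:
move_arm(linear=[[0, 0, -0.5], [0, 0, -1], [0, 0, -1.5], [0, 0, -1.5], [0, 0, -1.5]], twist=[[0, 0, 0], [0, 0, 0], [0, 0, 0], [0, 0, 0], [0, 0, 0]], claw=[1, 1, 1, 1, 1])

```text
time_s: 25.4
ee_pos: [0.4817, -0.1612, 0.0654]
ee_rot: [-0.0, 0.98, -0.198, 0.0]
contact_force: [-1.3, 0.1, 0.2]
opening: 0.002
```

```bash
python3 red.py
```

```text
25.45 [ 0.48168363 -0.16119296  0.06541533] [-0.4472269   0.9438117   0.08161325] [ 0.02248761  0.08889466 -0.00629049]
red 27 249 303 237 261 269.22222222222223 249.88888888888889
```

Emit:
move_arm(linear=[[0, 0, -0.5], [0, 0, -1], [0, 0, -1.5], [0, 0, -2], [0, 0, -2.5]], twist=[[0, 0, 0], [0, 0, 0], [0, 0, 0], [0, 0, 0], [0, 0, 0]], claw=[1, 1, 1, 1, 1])

```text
time_s: 26.08
ee_pos: [0.4815, -0.1611, 0.0629]
ee_rot: [-0.0, 0.98, -0.198, -0.0]
contact_force: [-2.1, -0.1, 3.1]
opening: -0.0
```

```bash
python3 red.py
```

```text
26.125 [ 0.48149118 -0.16111281  0.06284094] [-2.19949308  1.35793571  1.98739112] [ 0.15332546  0.31744067 -0.00819425]
red 24 249 297 243 267 267.0 252.75
```

Emit:
move_arm(linear=[[0, 0, -0.5], [0, 0, -1], [0, 0, -1.5], [0, 0, -2], [0, 0, -2.5]], twist=[[0, 0, 0], [0, 0, 0], [0, 0, 0], [0, 0, 0], [0, 0, 0]], claw=[1, 1, 1, 1, 1])

```text
time_s: 26.75
ee_pos: [0.4817, -0.1611, 0.0622]
ee_rot: [0.0, 0.98, -0.198, 0.0]
contact_force: [-11.4, 4.5, 24.8]
opening: 0.002
```

```bash
python3 red.py;python3 - <<'E'
from h import *
c=cam('scene');w=cam('wrist')
a=cv2.resize(c['pixels'][130:170,275:315],(400,400),interpolation=cv2.INTER_CUBIC)
b=cv2.resize(w['pixels'][140:300,240:400],(400,400),interpolation=cv2.INTER_CUBIC)
cv2.imwrite('pics/s8.png',np.hstack([a,b])[:,:,::-1])
E
```

```text
26.8 [ 0.48165576 -0.16114246  0.06224624] [-10.52499417   2.88482309  22.022501  ] [ 0.66264791  2.30242623 -0.04309275]
red 25 249 297 243 267 268.92 253.56
```

View pics/s8.png

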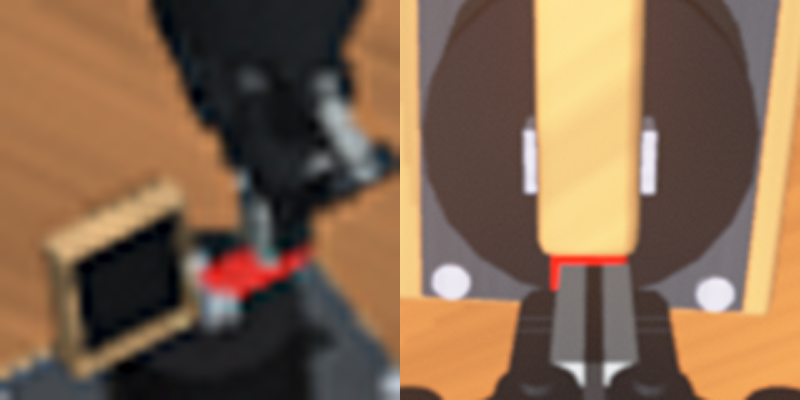

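That is a hard stop (25 N) and the lever looks flat in the scene view. I'll back straight off and measure again.

Emit:
move_arm(linear=[[0, 0, 3], [0, 0, 15], [0, 0, 50], [-20, 8, 90], [-40, 16, 110]], twist=[[0, 0, 0], [0, 0, 0], [0, 0, 0], [0, 0, 0], [0, 0, 0]], claw=[1, 1, 1, 1, 1])

```text
time_s: 27.52
ee_pos: [0.4424, -0.1451, 0.1731]
ee_rot: [0.0, 0.98, -0.198, 0.002]
contact_force: [-0.1, -0.2, -0.8]
opening: -0.001
```

Emit:
move_arm(linear=[[0, 0, 0], [0, 0, 0], [0, 0, 0], [0, 0, 0], [0, 0, 0]], twist=[[0, 0, 0], [0, 0, 0], [0, 0, 0], [0, 0, 0], [0, 0, 0]], claw=[1, 1, 1, 1, 1])

```text
time_s: 28.15
ee_pos: [0.4416, -0.1451, 0.17]
ee_rot: [-0.0, 0.98, -0.198, -0.0]
contact_force: [0.6, -0.3, -1.0]
opening: 0.0
```

```bash
python3 - <<'E'
from h import *
c0,_=np.load('sw.npy',allow_pickle=True);c1=cam('scene');t=cam('top')
for c in(c0,c1):
    p=c['pixels'].astype(float);r=np.clip(p[...,0]-1.6*np.maximum(p[...,1],p[...,2]),0,None)[143:166,288:312]
    v,u=np.mgrid[143:166,288:312];print((r*u).sum()/r.sum(),(r*v).sum()/r.sum(),(r.max(1)>40).nonzero()[0][[0,-1]]+143,(r.max(0)>40).nonzero()[0][[0,-1]]+288)
    C=np.cov(np.c_[u.ravel(),v.ravel()].T,aweights=r.ravel());w,V=np.linalg.eigh(C);print('axis deg',np.degrees(np.arctan2(V[1,1],V[0,1]))-180)
    # board (wood, bright) centroid as level/height check
    h=cv2.cvtColor(c['pixels'],cv2.COLOR_RGB2HSV)[143:172,275:300]; m=(h[...,2]>170)&(h[...,0]>8)&(h[...,0]<25);vv,uu=np.nonzero(m);print('wood',len(uu),uu.mean()+275,vv.mean()+143)
print(np.abs(c0['pixels'].astype(int)-c1['pixels'])[150:172,272:296].mean())
s=get_state();print(s['time_s'],s['ee_pos'],s['contact_force'])
E
```

```text
298.9755537941679 154.2087939593676 [150 158] [295 303]
axis deg -47.33952771714473
wood 138 289.731884057971 149.34057971014494
300.1446113000913 155.86310462125613 [153 159] [295 305]
axis deg -23.367683777834486
wood 148 290.0743243243243 148.84459459459458
1.2657828282828283
28.25 [ 0.44163303 -0.14510705  0.17022601] [-1.05952358  0.10726102 -0.41047757]
```

The lever's image axis turned 24° (22° expected for the full stroke), the sign hasn't moved, and the robot is clear. Handing in.

```bash
python3 -c "
from cell import close_job
print(close_job())"
```

```text
the job is handed in; nothing more can be done
None
```

The holder is seated on the ball with its lever pressed down. I let go of it, backed the robot clear and handed the job in at about 28 s; no verdict was reported.

**Seating:** I gripped the sign and lowered the foot over the ball. Side contact of about 3 N showed on the way down, and I eased 1 mm with it. The foot came to rest at the expected height, bearing about 10 N, and looked level with the lever still raised.

**Lever:** It took two presses. The shut fingertips met the lever about 20 mm lower in TCP height than I expected, and the first press left it part-way, at roughly 0.5 rad. The second press ran to a hard stop with about 25 N upward (about 27 N in all). That is close to the 30 N limit, and I could not read the force on the ball and seat directly.

**Last checks:**
- **Lever angle:** in the scene camera the lever's axis turned 24°, against 22° predicted for the full stroke. Its vertical shift also matched (1.65 px against 1.69), but its sideways shift was smaller than predicted (1.2 px against 1.7).
- **Holder:** the sign had not visibly moved since seating, so the holder should still be home and level.
- **Other things on the counter:** I touched nothing else that I know of, but did not re-measure their positions at the end.

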